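# Select the large brew on a gated coffee-dispenser lever

### The job

Set the red coffee dispenser to the large brew: push its black-knobbed lever along the left-hand lane to the cross channel, across to the right past the middle slot without entering it, then forward (away from the robot) fully home into the third slot, the one marked with three dots, and leave it there. Only push the knob with the fingertips or the outside of the fingers, never pinch it, and leave the cup, milk pitcher, syrup bottle and tamper where they stand.

Things in the scene. Friction and masses are not known exactly. Their poses are not given: they have to be found in the camera images.
- console: Fixed red dispenser console, 200 x 200 mm, top at 106 mm. Origin: centre of its underside; x = forward (away from the robot, yaw within 0.4 rad of the world's), y left, z up. A steel gate is let into its top. On its far side a spout (to x = 160 mm, y within 25 mm, top at 114 mm) hangs over a drip tray (x 100 to 200 mm, 12 mm high).
- gate (a point): Centre of the H gate's cross channel, in the gate's top face, 106 mm above the counter over the console's origin, axes as the console's. The channel runs along y (x within 9 mm, y within 38 mm). Lanes along x, 16 mm wide, meet it: first at y = +30, middle at 0, third at -30 mm. First and third run 36 mm forward and rearward of the channel's centre line, the middle one forward only.
- third_slot (a point): Forward end of the third (right) slot in the gate's top face, 36 mm forward and 30 mm right of point gate. Rows of one, two and three white dots on the red top lie just beyond the forward slots; this one has three.
- lever_cross (a joint): Sideways lean of the lever, rad, about the console's x: -0.32 in the first (left) lane, 0 in the middle, +0.32 in the third (right); hard stops at -0.33 and 0.33. The 10 mm rod is held by the gate's steel and changes lane only while lever_fore is within about 0.04 of 0. Friction, no spring: it moves at a push of 2 to 3 N on the knob and stays where left.
- lever_fore (a joint): Forward lean of the lever, rad: 0 in the cross channel, positive away from the robot, hard stops at -0.30 and 0.30 (0.30 = fully home forward). At the start the lever is in the first lane at any value from -0.29 to 0.29. Friction, no spring: it moves at a push of 2 to 3 N on the knob and stays where left.
- knob (a point): Centre of the lever's black knob, a square block 38 x 38 x 42 mm tall with white top inlay, sides parallel to the console's when upright, 170 mm up the lever from its pivot (12 mm above the console's origin). It leans with the lever: in the console's frame x = 170 sin(fore), y = -170 sin(cross) cos(fore), z = 12 + 170 cos(cross) cos(fore) mm.
- cup: loose white cup, 66 mm across, 58 mm tall, under the spout on the drip tray; origin at the centre of its underside. Bystander.
- pitcher: loose steel milk pitcher, 84 mm across plus a handle, 100 mm tall, left of the console; origin at the centre of its underside. Bystander.
- syrup: loose amber syrup bottle, 60 mm across, 170 mm tall, left of the console and farther away; origin at the centre of its underside. Bystander.
- tamper: loose dark wooden coffee tamper, 58 mm across, 94 mm tall, right of the console; origin at the centre of its underside. Bystander.

How it is judged:
By the outcome, as a careful person would: the job done as asked, in the order asked, and still so for the second after the job is handed in, with the robot touching nothing.
It also fails if it takes over 51 s, if anything falls off the work surface, if the arm or the gripper's body presses on something with over 40 N, if the wrist force passes 120 N, or if a joint passes its speed limit or range.

### The arm

A 6-joint arm with a two-finger parallel gripper is mounted at the origin on the work surface. World frame = base frame: x ahead of the robot, y to its left, z up, the work surface at z = 0. Lengths are in m, angles in degrees, forces in N, time in s.
With the tool pointing down it reaches from about 0.375 to 0.9 m from the base axis. Payload 3.1 kg.
Tool frame: the origin (TCP) lies between the finger pads; the fingertips stand 11 mm ahead of it and the grasp point (between the pads) lies 8 mm behind it; z points along the fingers, y is the line along which they close (so a half turn about z gives the same grasp; the last joint's range is limited). The gripper opens to 87 mm and grips with 3 to 60 N. Pads are 19 mm wide; open, the fingers measure 117 mm over their backs; the gripper's body (75 mm by 190 mm) begins 51 mm behind the grasp point.
Start: joints at [-81.732, 30.224, 82.088, -0, 67.689, -10.227], TCP at [0.198, -0.593, 0.211] pointing down, gripper open.
Joint ranges: [-176.69, 176.69], [-43.24, 126.21], [12.49, 139.97], [-82, 262], [0, 151.66], [-163.58, 163.58]. Speed limits (degrees/s): [159.86, 159.86, 180, 180, 180, 180].

### API

Orientations are given as a 3x3 rotation matrix whose columns are the frame's x, y, z axes.
In Python, from rig import bot gives the robot as it stands.
- The arm moves only by the tool apply_moves, never from a script. Its argument "steps" is a list that holds one entry, the list of rows, each a list of 7 numbers: the shift along the tool's x, y, z in cm, then the turn, a rotation vector about the tool's x, y, z in degrees, then the gripper command: -1 is shut, 1 is fully open, values between are in proportion. In form: [[[dx, dy, dz, rx, ry, rz, jaw], ...]]. A call has 1 to 20 rows; each row is the pose to reach, as a shift and turn from the pose commanded when the call began, along the tool's axes at that moment; what a row does not reach only later rows make up. A row lasts 1/8 s, in which the tool goes at most 62.5 mm and 10.7 degrees, less where a joint would pass 70% of its speed; a pose out of reach is approached as far as the arm can. A call with a gripper value outside its range is refused whole. The fingers move at their own pace and stop on an object; the grip force is fixed at half the most. Time passes only in rows, so rows that repeat a pose let the fingers close. It gives the time, the measured TCP pose, the force, the opening and the grip force at its end, in the units of the state.
- bot.read_state(): the state, without advancing time (a new reading comes with each control period).
- bot.capture(name): name is "scene" or "top" or "wrist"; returns the picture (480x640x3 uint8, blue, green, red); there is no depth.
- bot.camera_model(name): a dict with "intrinsics" (3x3 intrinsics, pixels), "R" (3x3) and "t" (3): a world point X has camera coordinates R X + t. Camera axes: x right, y down, z forward; pixel columns grow to the right and rows downward; lengths in m; the calibration is good to about 2 mm. A picture is of the moment at which its call begins: read the wrist's pose just before it. camera_model takes no time and is no camera call; for the wrist camera it gives the pose at the moment of the call.
- bot.hand_in(): hands the job in; it is judged then, once.
The state is a dict: "time_s": time; "joint_positions": joint angles; "qvel": joint speeds; "tau": joint torques, N m; "position": TCP position; "tcp_rot": TCP orientation; "force": force on the tool from outside, world axes, zero at the start; "moment": the same for the moment, N m; "opening": opening from 0.0 (shut) to 1.0 (fully open); "grasp_force": force on a finger pad.
Only numpy, scipy, OpenCV 4.12 (cv2) and the standard library are available. Lean on these libraries where they do the work, as an engineer would, in place of code of your own. Each camera call takes 0.05 s, during which the arm holds its last target. There are 200 camera calls.

## Working session

There is one attempt and no reset: what is moved stays moved. The work goes in short steps, Python scripts to look and compute and a tool call to move; the robot and the scene stay as the last step left them, time stands still between calls to the robot, and variables do not carry over. Pictures are saved under pics/ and viewed, at most 10 in all, crops included, and the job is handed in when it is done.

Besides the shell and the picture viewer there is one more tool, called after "Call:" as name([rows], argument=value, ...), one row to a line, values as JSON. apply_moves: Moves the arm, as the interface text tells. Its arguments: {"type":"object","properties":{"steps":{"type":"array","items":{"type":"array","items":{"type":"array","items":{"type":"number"}}}}},"required":["steps"]}

```bash
mkdir -p pics
python3 - <<'E'
from rig import bot
import cv2,numpy as np
for n in("scene","top"):
    cv2.imwrite(f"pics/{n}0.png",bot.capture(n)); m=bot.camera_model(n); print(n,np.round(m["intrinsics"],1).tolist(),np.round(m["R"],4).tolist(),np.round(m["t"],4))
s=bot.read_state();print(s["time_s"],s["position"],s["tcp_rot"],s["opening"])
E
```

```text
scene [[549.2, 0.0, 316.9], [0.0, 549.2, 239.6], [0.0, 0.0, 1.0]] [[-0.1073, 0.9942, -0.0021], [0.752, 0.0797, -0.6544], [-0.6504, -0.0718, -0.7562]] [ 0.0454 -0.3928  1.5535]
top [[461.3, 0.0, 318.2], [0.0, 461.3, 241.4], [0.0, 0.0, 1.0]] [[0.0225, -0.9997, 0.0055], [-0.9974, -0.0228, -0.0678], [0.0679, -0.004, -0.9977]] [0.0172 0.6315 0.7829]
0.1 [ 0.19818278 -0.59201688  0.20966511] [[ 9.48352047e-01  3.17219657e-01 -2.91272340e-04]
 [ 3.17219608e-01 -9.48350118e-01  1.94256565e-03]
 [ 3.39991849e-04 -1.93463340e-03 -9.99998071e-01]] 1.00250360250871
```

View pics/scene0.png

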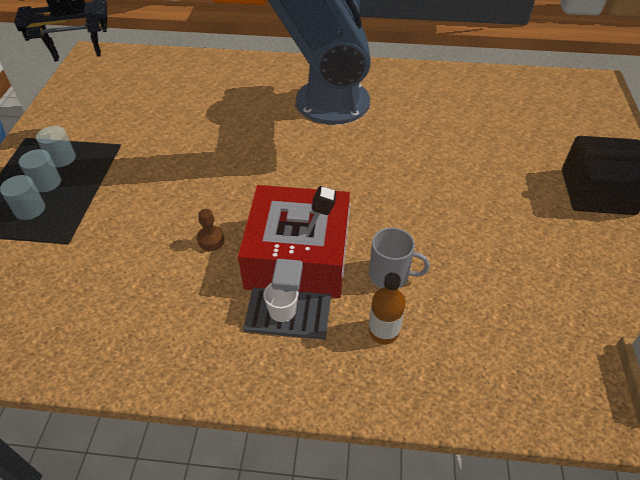

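View pics/top0.png

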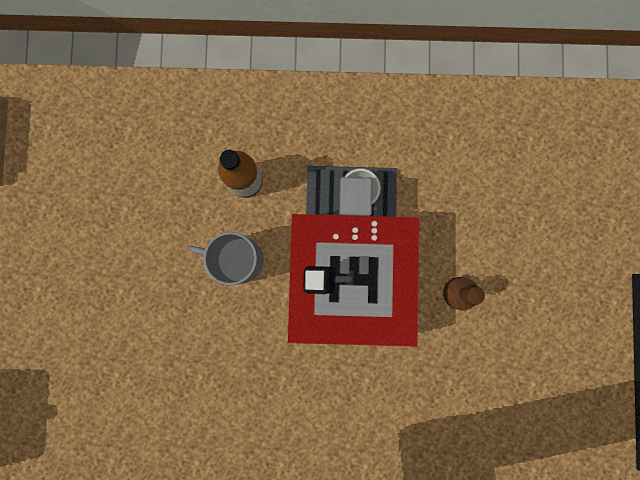

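The scene view shows the console's top at about (250–350, 188–265), with the knob leaning towards the robot's left at (324,200). In the top view the console spans (289–419, 214–346), the knob's inlay is at (316,280) and the three dots are at (374,224–238). The tamper is at (463,293), the pitcher at (233,258), the syrup at (238,170) and the cup at (362,187). Next I'll measure them.

```bash
cat > h.py <<'E'
import cv2,numpy as np
from rig import bot
def onplane(m,px,z):
    K,R,t=m["intrinsics"],np.array(m["R"]),np.array(m["t"]); c=-R.T@t
    d=R.T@np.linalg.inv(K)@np.array([px[0],px[1],1.]); return c+d*(z-c[2])/d[2]
def tri(ms,pxs):
    A=[];b=[]
    for m,p in zip(ms,pxs):
        P=np.array(m["intrinsics"])@np.c_[m["R"],m["t"]]
        for i in(0,1): r=p[i]*P[2]-P[i]; A.append(r[:3]);b.append(-r[3])
    return np.linalg.lstsq(np.array(A),np.array(b),rcond=None)[0]
def proj(m,X):
    p=np.array(m["intrinsics"])@(np.array(m["R"])@X+np.array(m["t"])); return p[:2]/p[2]
E
python3 - <<'E'
from h import *
im={n:cv2.imread(f"pics/{n}0.png") for n in("scene","top")}; M={n:bot.camera_model(n) for n in im}
b,g,r=[c.astype(int) for c in cv2.split(im["top"])]
mask=((r>110)&(g<60)&(b<60)).astype(np.uint8); 
cs,_=cv2.findContours(mask,0,2); c=max(cs,key=cv2.contourArea)
box=cv2.boxPoints(cv2.minAreaRect(c)); W=np.array([onplane(M["top"],p,.106) for p in box])
print(box.tolist());print(W.round(4).tolist(),W.mean(0).round(4),[np.linalg.norm(W[i]-W[i-1]).round(4) for i in range(4)],[np.degrees(np.arctan2(*(W[i]-W[i-1])[1::-1])).round(2) for i in range(4)])
for n,roi in(("top",(295,260,335,300)),("scene",(308,180,340,216))):
    x0,y0,x1,y1=roi; s=im[n][y0:y1,x0:x1].min(2); k,l,st,ce=cv2.connectedComponentsWithStats((s>170).astype(np.uint8))
    print(n,[(st[i,4],(ce[i]+[x0,y0]).round(1).tolist()) for i in range(1,k) if st[i,4]>20])
a=np.hstack([cv2.resize(im["scene"][170:280,230:365],None,fx=3,fy=3),cv2.resize(im["top"][210:350,285:420],None,fx=2.9,fy=2.357)])
cv2.imwrite("pics/z.png",a); print(a.shape)
E
```

```text
[[287.50146484375, 342.6116638183594], [290.95721435546875, 213.59707641601562], [420.1591796875, 217.05783081054688], [416.70343017578125, 346.0724182128906]]
[[0.4683, 0.0755, 0.106], [0.6678, 0.0755, 0.106], [0.667, -0.127, 0.106], [0.4673, -0.1232, 0.106]] [ 0.5676 -0.0248  0.106 ] [np.float64(0.1987), np.float64(0.1995), np.float64(0.2025), np.float64(0.1997)] [np.float64(89.73), np.float64(-0.01), np.float64(-90.21), np.float64(178.9)]
top [(np.int32(320), [314.3, 279.7])]
scene [(np.int32(120), [326.9, 192.7])]
(330, 797, 3)
```

View pics/z.png

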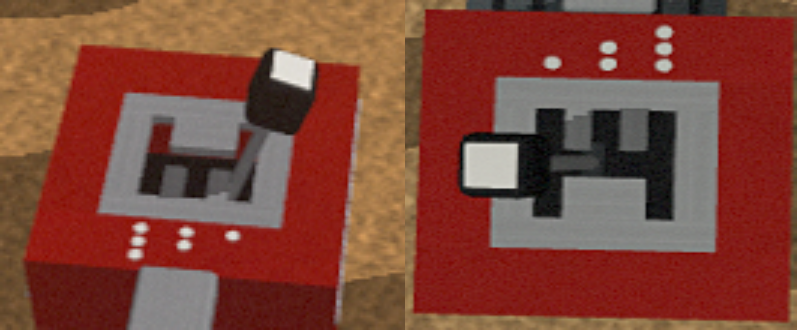

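The crop shows the lever in the left lane near the cross channel, with the console's yaw close to 0. Next I'll triangulate the knob and the bystanders.

Run:
```python
from h import *
from scipy.optimize import least_squares
T,S=bot.camera_model("top"),bot.camera_model("scene")
print("inlay",tri([T,S],[(314.3,279.7),(326.9,192.7)]).round(4))
yaw=np.radians(-.3);c=np.array([.5676,-.0248,0]);Rz=cv2.Rodrigues(np.array([0,0,yaw]))[0]
def top(f,cr,L=.191): return c+Rz@np.array([L*np.sin(f),-L*np.sin(cr)*np.cos(f),.012+L*np.cos(cr)*np.cos(f)])
for f in np.arange(-.3,.31,.05): print(f.round(2),top(f,-.32).round(4),proj(T,top(f,-.32)).round(1),proj(S,top(f,-.32)).round(1))
for n,p,z in(("tamper head",(472,294),.09),("pitcher",(233,258),.1),("syrup cap",(230,159),.17),("dot1",(335.5,236.5),.106),("dot3",(374,231),.106)): print(n,onplane(T,p,z).round(3))
```

```text
inlay [0.5668 0.0355 0.1908]
-0.3 [0.5115 0.0329 0.1852] [315.9 320.2] [328.5 175. ]
-0.25 [0.5207 0.0337 0.1877] [315.5 313.5] [328.5 177.3]
-0.2 [0.53   0.0343 0.1897] [315.2 306.8] [328.4 179.8]
-0.15 [0.5394 0.0348 0.1913] [315.  299.9] [328.2 182.6]
-0.1 [0.5488 0.0351 0.1924] [315.  292.9] [327.9 185.5]
-0.05 [0.5584 0.0353 0.1931] [315.  285.9] [327.5 188.7]
-0.0 [0.5679 0.0353 0.1933] [315.1 278.9] [327.1 192.1]
0.05 [0.5775 0.0352 0.1931] [315.4 271.9] [326.5 195.8]
0.1 [0.587  0.0349 0.1924] [315.7 264.9] [325.9 199.6]
0.15 [0.5965 0.0345 0.1913] [316.2 258. ] [325.1 203.6]
0.2 [0.6059 0.0339 0.1897] [316.8 251.2] [324.3 207.8]
0.25 [0.6152 0.0332 0.1877] [317.4 244.6] [323.4 212.2]
0.3 [0.6243 0.0323 0.1852] [318.2 238.1] [322.5 216.7]
tamper head [ 0.548 -0.214  0.09 ]
pitcher [0.596 0.165 0.1  ]
syrup cap [0.737 0.161 0.17 ]
dot1 [0.633 0.005 0.106]
dot3 [ 0.643 -0.055  0.106]
```

Call:
apply_moves([
  [[0,0,-5,0,0,0,-1],[0,0,-9,0,0,0,-1],[4,-4,-9,0,0,3,-1],[8,-8,-9,0,0,6,-1],[12,-12,-9,0,0,9,-1],[16,-15.5,-9,0,0,12,-1],[20,-19,-9,0,0,15,-1],[24,-22.5,-9,0,0,18.5,-1],[28,-26,-9,0,0,18.5,-1],[32,-30,-9,0,0,18.5,-1],[36,-34,-9,0,0,18.5,-1],[40,-38,-9,0,0,18.5,-1],[44,-41.5,-9,0,0,18.5,-1],[48,-45,-9,0,0,18.5,-1],[52,-49,-9,0,0,18.5,-1],[56.8,-53.1,-9,0,0,18.5,-1],[56.8,-53.1,-9,0,0,18.5,-1],[56.8,-53.1,-9,0,0,18.5,-1],[56.8,-53.1,-9,0,0,18.5,-1]],
])

```text
time_s: 2.48
position: [0.5678, 0.0898, 0.3004]
tcp_rot: [[1.0, -0.002, -0.001], [-0.002, -1.0, -0.0], [-0.001, 0.0, -1.0]]
force: [0.6, -0.4, -0.5]
opening: 0.005
grasp_force: 0.0
```

Run:
```python
from h import *
m=bot.camera_model("wrist");cv2.imwrite("pics/w1.png",bot.capture("wrist"))
s=bot.read_state();print(s["position"])
c=np.array([.5676,-.0248,0])
for n,o in(("inlay",(0,.0601,.1933)),("dot1",(.066,.03,.106)),("gateFL",(.045,.045,.106)),("corner",(-.1,.1,.106))): print(n,proj(m,c+o).round(1))
```

```text
[0.56788096 0.08968675 0.30055653]
inlay [401.2 231.9]
dot1 [421.4 132.1]
gateFL [403.  156.5]
corner [339.7 304.8]
```

View pics/w1.png

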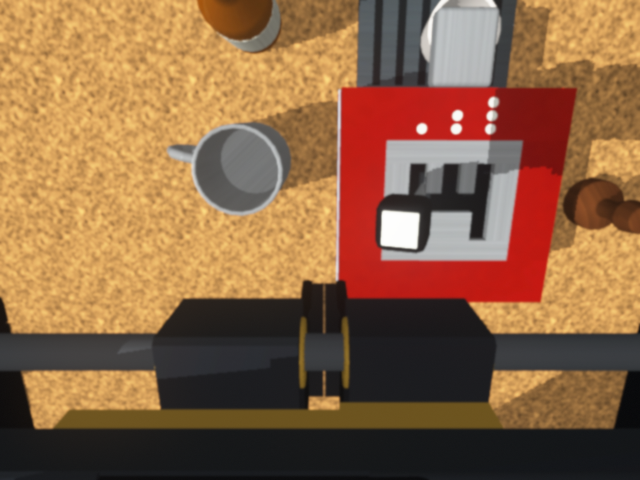

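The wrist view agrees with the estimate: the inlay is at (401,229), predicted (401,232), and the lever stands level with the cross channel. I'll descend to the left of the knob and start pushing right.

Call:
apply_moves([
  [[0,0,4,0,0,0,-1],[0,0,8,0,0,0,-1],[0,0,11,0,0,0,-1],[0,0,13.4,0,0,0,-1],[0,0,13.4,0,0,0,-1],[0,1,13.4,0,0,0,-1],[0,2,13.4,0,0,0,-1],[0,2.5,13.4,0,0,0,-1],[0,3,13.4,0,0,0,-1],[0,3.5,13.4,0,0,0,-1],[0,4,13.4,0,0,0,-1],[0,4.5,13.4,0,0,0,-1],[0,5,13.4,0,0,0,-1],[0,5,13.4,0,0,0,-1],[0,5,13.4,0,0,0,-1]],
])

```text
time_s: 4.4
position: [0.5683, 0.0406, 0.1663]
tcp_rot: [[1.0, 0.0, -0.001], [0.0, -1.0, -0.001], [-0.001, 0.001, -1.0]]
force: [-0.3, 0.1, -0.9]
opening: 0.003
grasp_force: 0.0
```

Run:
```python
from h import *
cv2.imwrite("pics/s2.png",cv2.resize(bot.capture("scene")[160:290,220:370],None,fx=4,fy=4)); s=bot.read_state();print(s["position"],s["force"])
```

```text
[0.56830219 0.04071031 0.16628954] [ 0.14878794  0.20975376 -0.07857798]
```

View pics/s2.png

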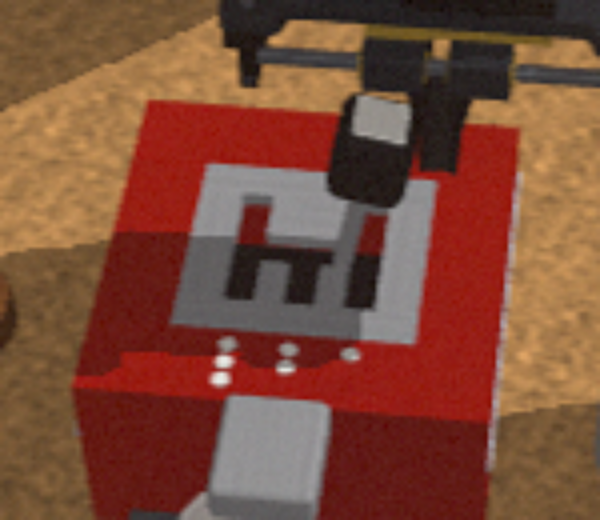

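The knob has moved off the left lane's end and is in the channel, being pushed by the outside of the finger. I'll carry on to the right.

Call:
apply_moves([
  [[0,0.5,0,0,0,0,-1],[0,1,0,0,0,0,-1],[0,1.5,0,0,0,0,-1],[0,2,0,0,0,0,-1],[0,2.5,0,0,0,0,-1],[0,3,0,0,0,0,-1],[0,3.5,0,0,0,0,-1],[0,4,0,0,0,0,-1],[0,4.5,0,0,0,0,-1],[0,5,0,0,0,0,-1],[0,5.5,0,0,0,0,-1],[0,6,0,0,0,0,-1],[0,6.5,0,0,0,0,-1],[0,7,0,0,0,0,-1],[0,7.3,0,0,0,0,-1],[0,7.3,0,0,0,0,-1]],
])

```text
time_s: 6.45
position: [0.5685, -0.0325, 0.1665]
tcp_rot: [[1.0, -0.0, -0.0], [-0.0, -1.0, -0.001], [-0.0, 0.001, -1.0]]
force: [0.3, 0.2, 0.2]
opening: -0.0
grasp_force: 0.0
```

Run:
```python
from h import *
a=bot.capture("top")[205:355,280:430];b=bot.capture("scene")[160:290,220:370]
cv2.imwrite("pics/s3.png",np.hstack([cv2.resize(a,(400,400)),cv2.resize(b,(400,400))])); s=bot.read_state();print(s["position"],s["force"])
```

```text
[ 0.56861809 -0.03229291  0.16661399] [-0.08327586  0.07406592  0.29010313]
```

View pics/s3.png

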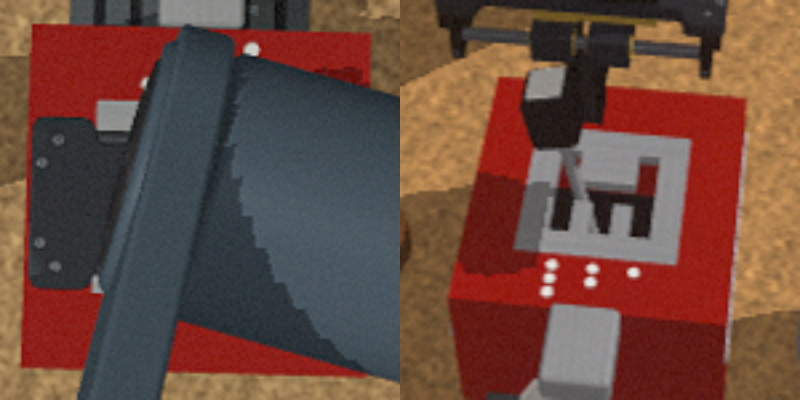

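The lever is past the middle slot with its rod still in the channel, but it hasn't reached the third lane yet. I'll estimate the lean from the inlay at about (275,187).

```bash
cat >> h.py <<'E'
from scipy.optimize import least_squares
def lever(img,roi):
    "fore,cross from inlay centroid in scene picture"
    S=bot.camera_model("scene"); x0,y0,x1,y1=roi
    s=img[y0:y1,x0:x1].min(2); k,l,st,ce=cv2.connectedComponentsWithStats((s>110).astype(np.uint8))
    i=1+np.argmax(st[1:,4]); p=ce[i]+[x0,y0]
    c=np.array([.5676,-.0248,0])
    f=lambda q: proj(S,c+[.191*np.sin(q[0]),-.191*np.sin(q[1])*np.cos(q[0]),.012+.191*np.cos(q[0])*np.cos(q[1])])-p
    return p,st[i,4],least_squares(f,[0,.2]).x.round(3)
E
python3 - <<'E'
from h import *
print(lever(bot.capture("scene"),(264,180,284,197)))
E
```

```text
(array([273.93277311, 186.55462185]), np.int32(119), array([0.007, 0.215]))
```

Call:
apply_moves([
  [[0,0.4,0,0,0,0,-1],[0,0.8,0,0,0,0,-1],[0,1.2,0,0,0,0,-1],[0,1.4,0,0,0,0,-1],[0,1.4,0,0,0,0,-1]],
])

```text
time_s: 7.22
position: [0.5685, -0.0464, 0.1666]
tcp_rot: [[1.0, -0.0, 0.0], [-0.0, -1.0, -0.001], [0.0, 0.001, -1.0]]
force: [0.6, -0.2, 0.4]
opening: 0.003
grasp_force: 0.1
```

Run:
```python
from h import *
im=bot.capture("scene");print(lever(im,(255,178,280,197)));cv2.imwrite("pics/s4.png",cv2.resize(im[160:290,220:370],None,fx=4,fy=4)); s=bot.read_state();print(s["position"],s["force"])
```

```text
(array([266.31858407, 187.38938053]), np.int32(113), array([0.005, 0.296]))
[ 0.56855466 -0.04634509  0.16663523] [-0.59634491 -0.91687583 -0.14248482]
```

Call:
apply_moves([
  [[0,0.2,0,0,0,0,-1],[0,0.35,0,0,0,0,-1],[0,0.35,0,0,0,0,-1]],
])

```text
time_s: 7.65
position: [0.5685, -0.0495, 0.1666]
tcp_rot: [[1.0, -0.0, 0.0], [-0.0, -1.0, -0.0], [0.0, 0.0, -1.0]]
force: [0.1, 0.9, -0.3]
opening: 0.007
grasp_force: 0.4
```

Run:
```python
from h import *
im=bot.capture("scene");print(lever(im,(253,178,280,197)));cv2.imwrite("pics/s5.png",cv2.resize(im[160:290,220:370],None,fx=4,fy=4)); s=bot.read_state();print(s["position"],s["force"])
```

```text
(array([264.82300885, 187.5840708 ]), np.int32(113), array([0.005, 0.312]))
[ 0.56852514 -0.04954024  0.16657069] [ 0.03202943  0.27664447 -0.2665971 ]
```

View pics/s5.png

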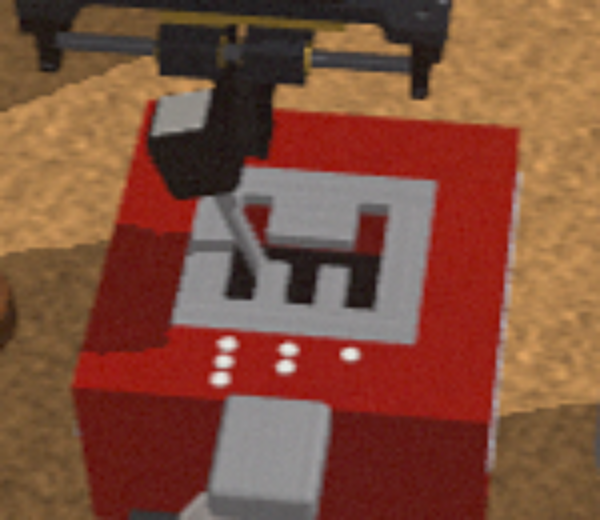

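The lever is now at the third lane (cross ≈ 0.31) and still level with the channel. I'll withdraw, go over the knob and come down behind it.

Call:
apply_moves([
  [[0,-1,0,0,0,0,-1],[0,-2,0,0,0,0,-1],[0,-2,-4,0,0,0,-1],[0,-2,-7,0,0,0,-1],[-2.5,-1,-7,0,0,0,-1],[-5,1,-7,0,0,0,-1],[-5,2.6,-7,0,0,0,-1],[-5,2.6,-7,0,0,0,-1],[-5,2.6,-3,0,0,0,-1],[-5,2.6,0.5,0,0,0,-1],[-5,2.6,0.5,0,0,0,-1],[-4,2.6,0.5,0,0,0,-1],[-3.5,2.6,0.5,0,0,0,-1],[-3,2.6,0.5,0,0,0,-1],[-2.5,2.6,0.5,0,0,0,-1],[-2,2.6,0.5,0,0,0,-1],[-1.5,2.6,0.5,0,0,0,-1],[-1.5,2.6,0.5,0,0,0,-1]],
])

```text
time_s: 9.95
position: [0.554, -0.0754, 0.1615]
tcp_rot: [[1.0, -0.0, 0.0], [-0.0, -1.0, 0.0], [0.0, -0.0, -1.0]]
force: [-0.7, 0.8, -0.0]
opening: 0.007
grasp_force: 0.3
```

Run:
```python
from h import *
im=bot.capture("scene");print(lever(im,(248,178,280,205)));cv2.imwrite("pics/s6.png",cv2.resize(im[160:290,220:370],None,fx=4,fy=4)); s=bot.read_state();print(s["position"],s["force"])
```

```text
(array([263.14728682, 194.48062016]), np.int32(129), array([0.098, 0.315]))
[ 0.553841   -0.07542768  0.16147495] [-1.1840099  -0.7002057   0.95584978]
```

View pics/s6.png

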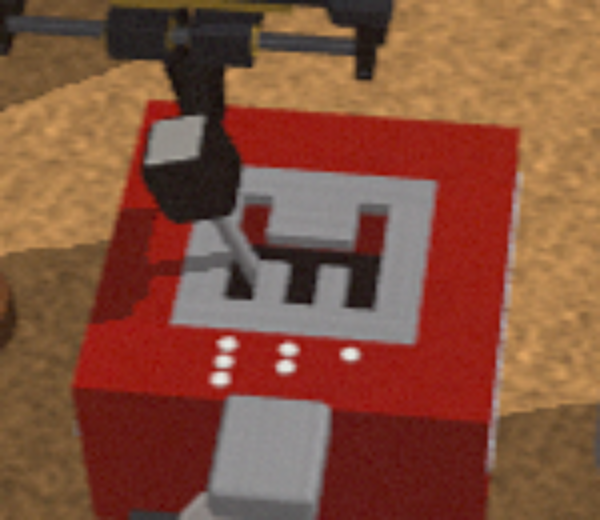

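The lever is entering the third slot (fore ≈ 0.10). I'll push further forward.

Call:
apply_moves([
  [[0.5,0,0,0,0,0,-1],[1,0,0,0,0,0,-1],[1.5,0,0,0,0,0,-1],[2,0,0,0,0,0,-1],[2.3,0,0,0,0,0,-1],[2.6,0,0,0,0,0,-1],[2.6,0,0,0,0,0,-1]],
])

```text
time_s: 10.88
position: [0.5798, -0.0754, 0.1615]
tcp_rot: [[1.0, -0.0, 0.0], [-0.0, -1.0, -0.0], [0.0, 0.0, -1.0]]
force: [-1.6, -0.0, -0.1]
opening: 0.004
grasp_force: 0.4
```

Run:
```python
from h import *
im=bot.capture("scene");print(lever(im,(248,185,280,225))); s=bot.read_state();print(s["position"],s["force"])
```

```text
(array([261.44966443, 207.06711409]), np.int32(149), array([0.248, 0.316]))
[ 0.57969781 -0.07542152  0.16157422] [-0.55035349  0.23551736 -0.73365859]
```

Call:
apply_moves([
  [[0.3,0,0,0,0,0,-1],[0.6,0,0,0,0,0,-1],[0.7,0,0,0,0,0,-1],[0.7,0,0,0,0,0,-1]],
])

```text
time_s: 11.42
position: [0.5866, -0.0755, 0.1616]
tcp_rot: [[1.0, -0.0, 0.0], [-0.0, -1.0, -0.0], [0.0, 0.0, -1.0]]
force: [-0.6, -1.0, -0.3]
opening: 0.004
grasp_force: 0.5
```

Call:
apply_moves([
  [[0.1,0,0,0,0,0,-1],[0.1,0,0,0,0,0,-1]],
])

```text
time_s: 11.68
position: [0.5875, -0.0754, 0.1615]
tcp_rot: [[1.0, -0.0, -0.0], [-0.0, -1.0, 0.0], [-0.0, -0.0, -1.0]]
force: [-0.7, 0.4, -0.6]
opening: 0.002
grasp_force: 0.5
```

Run:
```python
from h import *
im=bot.capture("scene");print(lever(im,(248,190,280,228))); s=bot.read_state();print(s["position"],s["force"])
```

```text
(array([261.11464968, 210.96815287]), np.int32(157), array([0.292, 0.316]))
[ 0.5875028  -0.07543111  0.16154138] [-1.48415798 -0.09432683 -0.46667196]
```

Nearly home, so I'll step 1 mm at a time until the force shows the stop.

Call:
apply_moves([
  [[0.1,0,0,0,0,0,-1],[0.1,0,0,0,0,0,-1]],
])

```text
time_s: 11.98
position: [0.5886, -0.0754, 0.1616]
tcp_rot: [[1.0, -0.0, 0.0], [-0.0, -1.0, 0.0], [0.0, -0.0, -1.0]]
force: [-0.7, 1.0, 0.6]
opening: 0.008
grasp_force: 0.5
```

Call:
apply_moves([
  [[0.1,0,0,0,0,0,-1],[0.1,0,0,0,0,0,-1]],
])

```text
time_s: 12.22
position: [0.5896, -0.0755, 0.1616]
tcp_rot: [[1.0, -0.0, 0.0], [-0.0, -1.0, -0.0], [0.0, 0.0, -1.0]]
force: [-0.9, 0.7, 0.2]
opening: 0.005
grasp_force: 0.5
```

Call:
apply_moves([
  [[0.1,0,0,0,0,0,-1],[0.1,0,0,0,0,0,-1]],
])

```text
time_s: 12.48
position: [0.5906, -0.0755, 0.1616]
tcp_rot: [[1.0, -0.0, 0.0], [-0.0, -1.0, -0.0], [0.0, 0.0, -1.0]]
force: [-0.7, 0.8, 0.1]
opening: 0.01
grasp_force: 0.5
```

Call:
apply_moves([
  [[0.1,0,0,0,0,0,-1],[0.1,0,0,0,0,0,-1]],
])

```text
time_s: 12.72
position: [0.5913, -0.0754, 0.1614]
tcp_rot: [[1.0, -0.0, -0.001], [-0.0, -1.0, 0.0], [-0.001, -0.0, -1.0]]
force: [-1.3, -0.2, 0.2]
opening: 0.003
grasp_force: 0.8
```

Run:
```python
from h import *
im=bot.capture("scene");print(lever(im,(248,190,280,228))); s=bot.read_state();print(s["position"],s["force"])
```

```text
(array([261.04402516, 212.68553459]), np.int32(159), array([0.31 , 0.316]))
[ 0.59132735 -0.07539392  0.16149393] [-2.37492803  0.85636373 -1.04412812]
```

Call:
apply_moves([
  [[0.2,0,0,0,0,0,-1],[0.2,0,0,0,0,0,-1]],
])

```text
time_s: 13.02
position: [0.5927, -0.0753, 0.1612]
tcp_rot: [[1.0, 0.0, -0.002], [0.0, -1.0, 0.0], [-0.002, -0.0, -1.0]]
force: [-3.7, 0.4, -0.7]
opening: 0.003
grasp_force: 1.7
```

Call:
apply_moves([
  [[0.2,0,0,0,0,0,-1],[0.2,0,0,0,0,0,-1]],
])

```text
time_s: 13.28
position: [0.5939, -0.0752, 0.161]
tcp_rot: [[1.0, 0.0, -0.004], [0.0, -1.0, 0.0], [-0.004, -0.0, -1.0]]
force: [-5.9, -0.2, -1.3]
opening: 0.005
grasp_force: 2.6
```

Run:
```python
from h import *
im=bot.capture("scene");print(lever(im,(248,190,280,228))); s=bot.read_state();print(s["position"],s["force"])
```

```text
(array([261.04402516, 212.68553459]), np.int32(159), array([0.31 , 0.316]))
[ 0.59390668 -0.07521105  0.16100627] [-5.60890121 -0.7919559  -0.56711104]
```

The inlay has stopped moving while the force climbs, so the lever is at its hard stop. I'll back straight off, rise clear and check.

Call:
apply_moves([
  [[-1.5,0,0,0,0,0,-1],[-4,0,0,0,0,0,-1],[-6,0,0,0,0,0,-1],[-8,0,-4,0,0,0,-1],[-12,0,-8,0,0,0,-1],[-15,0,-12,0,0,0,-1],[-15,0,-12,0,0,0,-1],[-15,0,-12,0,0,0,-1]],
])

```text
time_s: 14.32
position: [0.447, -0.0758, 0.282]
tcp_rot: [[1.0, -0.0, 0.004], [-0.0, -1.0, -0.001], [0.004, 0.001, -1.0]]
force: [0.6, 0.4, 0.7]
opening: 0.005
grasp_force: 0.0
```

Run:
```python
from h import *
im=bot.capture("scene");print(lever(im,(248,190,280,228)));cv2.imwrite("pics/s7.png",im); s=bot.read_state();print(s["time_s"],s["position"],s["force"])
```

```text
(array([261.40697674, 212.52325581]), np.int32(172), array([0.309, 0.312]))
14.375 [ 0.44659136 -0.0756274   0.28119072] [ 0.88024421 -0.60713122 -0.41287434]
```

View pics/s7.png

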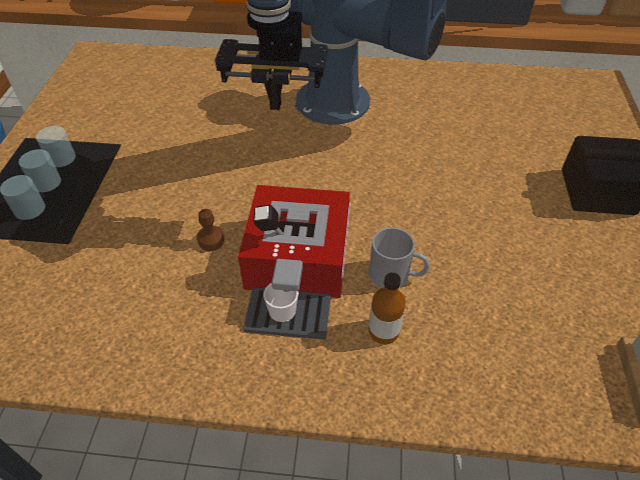

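The lever stays home in the three-dot slot (inlay at (261,212)). The cup, pitcher, syrup and tamper haven't moved, and the arm is clear.

```bash
python3 -c "
from rig import bot
print(bot.hand_in())"
```

```text
the job is handed in; nothing more can be done
None
```

The lever is fully home against its stop in the third (three-dot) slot, moved only by pushing with closed fingers; the cup, pitcher, syrup and tamper stand where they were, and the job was handed in at about 14.4 s.

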